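# Make up the culture kit and the smear kit

### The job

Make up two kits from the stock on the bench. In the tray with two compartments, stand the large culture dish in the bigger compartment and the specimen jar in the smaller one; in the tray with three compartments, stand the dropper bottle in the shortest compartment at one end, the small culture dish in the middle one and the slide box in the longest one. Everything ends flat on its compartment's floor, right way up and let go, and the two glass vials stay standing where they are.

Things in the scene. Friction and masses are not known exactly. Their poses are not given: they have to be found in the camera images.
- dish_large: Large culture dish with lid on: flat disc 60 mm across, 20 mm high, clear plastic over tan jelly, 35 g. Origin at the centre of its underside, z up (lid side).
- dish_small: Small culture dish with lid on: the same kind of disc but 40 mm across, 20 mm high, 18 g. Origin at the centre of its underside, z up (lid side).
- jar: Specimen jar: squat white to grey pot 44 mm across, 50 mm high in all, with a wider white screw cap 46 mm across on its top 14 mm (from 36 to 50 mm up) with a grey disc on it, 50 g. Origin at the centre of its underside, z up.
- dropper: Dropper bottle: brown glass, straight body 30 mm across from the base to 42 mm up, then a black collar 17 mm across and a rubber teat 11 mm across, 70 mm high in all, 50 g. Origin at the centre of its underside, z up.
- mailer: Slide box: closed oblong plastic box lying flat, 82 mm long (x) by 30 mm wide (y) by 22 mm high, white below and grey lid above with a paper patch, 35 g. Origin at the centre of its underside, z up.
- tray_two: Shallow dark metal kit tray with two compartments, fixed to the bench. Outline 162 (x) by 92 mm. Compartments, all 84 mm wide in y: bigger, 84 mm long, centre x = -35 mm; smaller, 66 mm long, x = +44 mm. Floor 4 mm thick; rim and dividers 4 mm thick, tops 10 mm above the bench. Origin: middle of underside; x along the row, y across.
- tray_three: Shallow dark metal kit tray with three compartments, fixed to the bench. Outline 238 (x) by 78 mm. Compartments, all 70 mm wide in y: shortest, 54 mm long, centre x = -88 mm; middle, 62 mm long, x = -26 mm; longest, 106 mm long, x = +62 mm. Floor 4 mm thick; rim and dividers 4 mm thick, tops 10 mm above the bench. Origin: middle of underside; x along the row, y across.
- vial1: Glass vial with metal cap, 22 mm across, 45 mm high, loose and standing among the stock; not part of any kit. Origin at the centre of its underside, z up.
- vial2: Another glass vial, the same as the first.
There are look-alikes about, which are no part of the job. Leave any yellow look-alike of the dish_large alone.

How it is judged:
At the end, for the whole second after the job is handed in: Large dish, jar: bigger, smaller compartment of tray_two; dropper, small dish, slide box: shortest, middle, longest of tray_three. Each inside its walls, underside 1.5 to 6.5 mm above the tray's underside (floor is 4), upright within 0.12 rad, slower than 0.02 m/s (x of dish_large in the frame of tray_two between -0.049 and -0.021 m and y of dish_large in the frame of tray_two between -0.014 and 0.014 m and z of dish_large in the frame of tray_two between 0.0015 and 0.0065 m and angle between each of dish_large, jar, dropper, dish_small, mailer's own z axis and vertical below 0.12 rad and linear speed of each of dish_large, jar, dropper, dish_small, mailer below 0.02 m/s and x of jar in the frame of tray_two between 0.032 and 0.056 m and y of jar in the frame of tray_two between -0.021 and 0.021 m and z of jar in the frame of tray_two between 0.0015 and 0.0065 m and x of dropper in the frame of tray_three between -0.102 and -0.074 m and y of dropper in the frame of tray_three between -0.022 and 0.022 m and z of dropper in the frame of tray_three between 0.0015 and 0.0065 m and x of dish_small in the frame of tray_three between -0.039 and -0.013 m and y of dish_small in the frame of tray_three between -0.017 and 0.017 m and z of dish_small in the frame of tray_three between 0.0015 and 0.0065 m and x of mailer in the frame of tray_three between 0.048 and 0.076 m and y of mailer in the frame of tray_three between -0.022 and 0.022 m and z of mailer in the frame of tray_three between 0.0015 and 0.0065 m); the robot touches nothing.
It fails at once if glass vial 1 knocked over (leaning more than 0.5 rad) or pushed more than 30 mm from its place (angle between vial1's own z axis and vertical above 0.5 rad or distance of vial1 from where it was at the start of the episode above 0.03 m).
It fails at once if glass vial 2 knocked over (leaning more than 0.5 rad) or pushed more than 30 mm from its place (angle between vial2's own z axis and vertical above 0.5 rad or distance of vial2 from where it was at the start of the episode above 0.03 m).
It also fails if it takes over 115 s, if anything falls off the work surface, if the arm or the gripper's body presses on something with over 40 N, if the wrist force passes 120 N, or if a joint passes its speed limit or range.

### The arm

A 6-joint arm with a two-finger parallel gripper is mounted at the origin on the work surface. World frame = base frame: x ahead of the robot, y to its left, z up, the work surface at z = 0. Lengths are in m, angles in rad, forces in N, time in s.
With the tool pointing down it reaches from about 0.375 to 0.9 m from the base axis. Payload 3.1 kg.
Tool frame: the origin (TCP) lies midway between the tips of the shut fingers; the grasp point (between the pads) lies 19 mm behind it; z points along the fingers, y is the line along which they close (so a half turn about z gives the same grasp; the last joint's range is limited). The gripper opens to 85 mm and grips with 20 to 120 N. Pads are 22 mm wide; open, the fingers measure 114 mm over their backs; the gripper's body (76 mm by 85 mm) begins 54 mm behind the grasp point. The pads swing forward as they close: fully open they stand 13 mm farther back than shut.
Start: joints at [-1.298, 0.527, 1.433, -0, 1.181, -0.178], TCP at [0.272, -0.563, 0.196] pointing down, gripper open.
Joint ranges: [-3.08, 3.08], [-0.75, 2.2], [0.22, 2.44], [-1.43, 4.57], [0, 2.65], [-2.85, 2.85]. Speed limits (rad/s): [2.79, 2.79, 3.14, 3.14, 3.14, 3.14].

### API

Orientations are given as a unit quaternion [x, y, z, w].
In Python, from station import manip gives the robot as it stands.
- The arm moves only by the tool drive_tool, never from a script. Its argument "motion" is a list that holds one entry, the list of rows, each a list of 5 numbers: the finger opening in mm, from 0 to 85.4, then the shift along the tool's x, y, z in units of 30 mm (1.0 is 30 mm), then the turn about the tool's z in units of 8 degrees (1.0 is 8 degrees). In form: [[[fingers, x, y, z, yaw], ...]]. A call has 1 to 10 rows; each row is the pose to reach, as a shift and turn from the pose commanded when the call began, along the tool's axes at that moment; what a row does not reach only later rows make up. A row lasts 1/10 s, in which the tool goes at most 50 mm and 8.59 degrees, less where a joint would pass 70% of its speed; a pose out of reach is approached as far as the arm can. A call with a gripper value outside its range is refused whole. The fingers move at their own pace and stop on an object; "squeeze" is the grip in N (left out, the last holds). Time passes only in rows, so rows that repeat a pose let the fingers close. It gives the time, the measured TCP pose, the force, the opening and the grip force at its end, in the units of the state.
- manip.sense(): the state, without advancing time (a new reading comes with each control period).
- manip.snapshot(name): name is "side" or "top"; returns the picture (480x640x3 uint8, red, green, blue); there is no depth.
- manip.camera_model(name): a dict with "fov_y" (degrees; the focal length in pixels is half the picture's height over the tangent of half this angle, whatever the lens; pixels are square), "cx", "cy" (the principal point, pixels), "origin" and "orientation" of the camera in the world. Camera axes: x right, y up, looking along -z (the intrinsics and any distortion apply to the point x, -y, -z); pixel columns grow to the right and rows downward; lengths in m; the calibration is good to about 2 mm. A picture is of the moment at which its call begins. camera_model takes no time and is no camera call.
- manip.sign_off(): hands the job in; it is judged then, once.
The state is a dict: "t": time; "q": joint angles; "qd": joint speeds; "tau": joint torques, N m; "tcp_pos": TCP position; "tool_rot": TCP orientation; "force": force on the tool from outside, world axes, zero at the start; "ft_torque": the same for the moment, N m; "finger_gap": opening from 0.0 (shut) to 1.0 (fully open); "gripper_force": force on a finger pad.
Only numpy, scipy, OpenCV 4.12 (cv2) and the standard library are available. Lean on these libraries where they do the work, as an engineer would, in place of code of your own. Each camera call takes 0.05 s, during which the arm holds its last target. There are 200 camera calls.

## Working session

There is one attempt and no reset: what is moved stays moved. The work goes in short steps, Python scripts to look and compute and a tool call to move; the robot and the scene stay as the last step left them, time stands still between calls to the robot, and variables do not carry over. Pictures are saved under pics/ and viewed, at most 14 in all, crops included, and the job is handed in when it is done.

Besides the shell and the picture viewer there is one more tool, called after ">>>" by a JSON object that holds its "name" and its "arguments". drive_tool: Moves the arm, as the interface text tells. Its arguments: {"type":"object","properties":{"motion":{"type":"array","items":{"type":"array","items":{"type":"array","items":{"type":"number"}}}},"squeeze":{"type":"number"}},"required":["motion"]}

```bash
mkdir -p pics; ls; python3 - <<'E'
from station import manip
import cv2
for n in ("top","side"):
    im=manip.snapshot(n); cv2.imwrite(f"pics/{n}0.png",im[:,:,::-1]); print(manip.camera_model(n))
s=manip.sense(); print(s)
E
```

```text
pics
{'fov_y': 47.0885845711949, 'cx': 324.96073512992194, 'cy': 234.3640953236508, 'origin': array([ 0.4618925 , -0.00779202,  0.99844441]), 'orientation': array([ 0.05249226, -0.04951491, -0.70167986,  0.70882876])}
{'fov_y': 56.60196500878439, 'cx': 322.50243887751645, 'cy': 242.47911015575505, 'origin': array([ 0.48706138, -0.58113966,  0.40693233]), 'orientation': array([ 0.48867444, -0.04543939, -0.0804584 ,  0.86755922])}
{'t': 0.1, 'q': array([-1.29849289e+00,  5.28386523e-01,  1.43377451e+00, -8.47471584e-06,
        1.18141042e+00, -1.78517820e-01]), 'qd': array([ 0.00034547, -0.00321376, -0.0037211 , -0.00153703, -0.0005244 ,
       -0.00107973]), 'tau': array([-3.63654026e-04, -4.43304849e+01, -1.78586555e+01, -1.83540610e-04,
        3.88490036e-03,  4.37616109e-06]), 'tcp_pos': array([ 0.27213388, -0.56184802,  0.19472326]), 'tool_rot': array([ 9.74701574e-01,  2.23508082e-01, -5.02929758e-05, -9.88128194e-04]), 'force': array([ 0.13180743, -0.08946037,  0.42142202]), 'ft_torque': array([-0.0505856 , -0.04773301,  0.0055363 ]), 'gripper_force': 0.0, 'finger_gap': 1.0004225758684508}
```

View pics/top0.png

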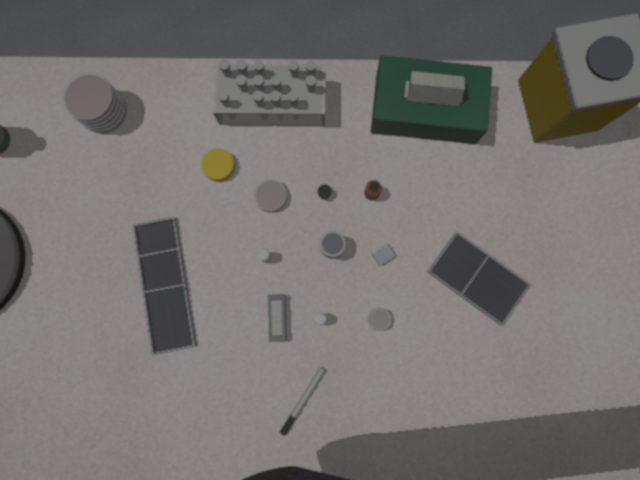

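View pics/side0.png

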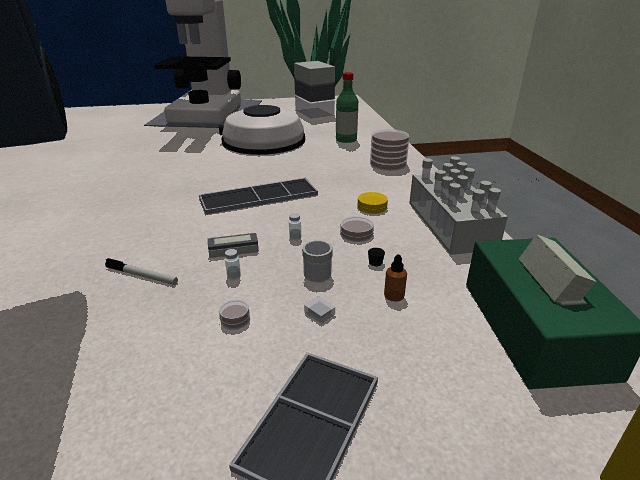

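Top view, with image up being +x and left being +y:
- **Targets:** large dish (272,196), jar (333,245), dropper (373,190), small dish (380,320) and slide box (278,318).
- **Keep clear:** vials at (265,256) and (322,319).
- **Look-alikes:** yellow dish (218,164) and dish stack (93,98) for the large dish, black cap (325,192) for the dropper, white box (384,254) for the slide box, and the rack tubes for the vials.
- **Trays:** tray_three (165,285), tray_two (478,278).

Next is a close crop to check these choices.

```bash
cat > h.py <<'E'
import numpy as np, cv2
from scipy.spatial.transform import Rotation as R
from station import manip
def cam(n):
    c=manip.camera_model(n); return c,240/np.tan(np.radians(c["fov_y"]/2)),R.from_quat(c["orientation"]).as_matrix()
def ray(n,uv,z):
    c,f,M=cam(n); uv=np.atleast_2d(np.asarray(uv,float))
    d=np.c_[(uv[:,0]-c["cx"])/f,-(uv[:,1]-c["cy"])/f,-np.ones(len(uv))]@M.T
    o=np.asarray(c["origin"]); return o+d*((z-o[2])/d[:,2])[:,None]
def proj(n,P):
    c,f,M=cam(n); p=(np.atleast_2d(P)-c["origin"])@M
    return np.c_[c["cx"]-f*p[:,0]/p[:,2],c["cy"]+f*p[:,1]/p[:,2]]
E
python3 - <<'E'
from h import *
im=cv2.imread("pics/top0.png")
c=cv2.resize(im[155:355,195:435],None,fx=3,fy=3,interpolation=cv2.INTER_CUBIC)
cv2.imwrite("pics/crop.png",cv2.convertScaleAbs(c,alpha=1.5))
g=cv2.GaussianBlur(cv2.cvtColor(im,cv2.COLOR_BGR2GRAY),(3,3),0)
# trays
m=((g<95)).astype(np.uint8)
m=cv2.morphologyEx(m,cv2.MORPH_CLOSE,np.ones((7,7)))
for k in cv2.findContours(m,cv2.RETR_EXTERNAL,cv2.CHAIN_APPROX_NONE)[0]:
    if cv2.contourArea(k)>2000:
        r=cv2.minAreaRect(k)
        if 50<min(r[1])<120:
            w=ray("top",k[:,0],0.009)[:,:2].astype(np.float32); print(r[0],cv2.minAreaRect(w))
print(g[200:215,265:280:5].mean(), g[300,400],g[285,440:520:4])
E
```

```text
(442.76336669921875, 459.0318908691406) ((0.2196507453918457, -0.21191003918647766), (0.10650850832462311, 0.6929214596748352), 6.47653341293335)
(276.7525939941406, 96.00809478759766) ((0.8688217401504517, 0.09027018398046494), (0.2346828430891037, 0.11664272844791412), 89.88427734375)
112.2 137 [134 115  93  64  59  58  62  85  57  58  56  57  57  57  57  56  57  58
  58  58]
```

View pics/crop.png

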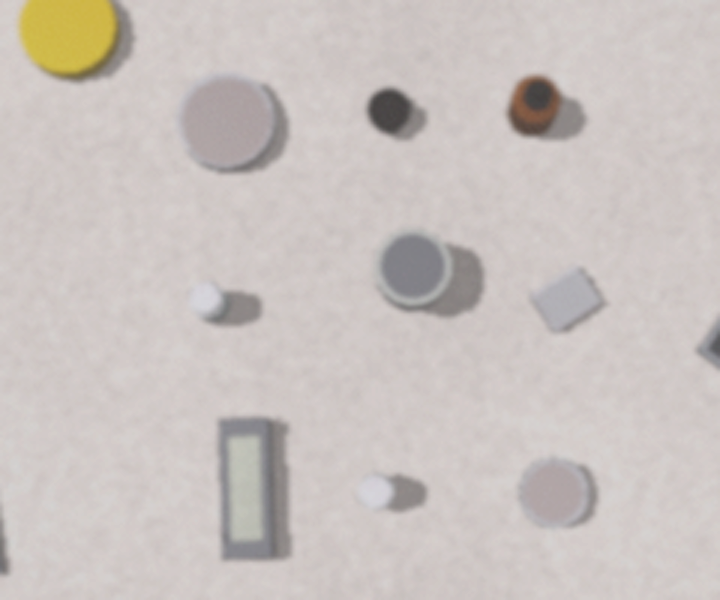

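The crop confirms the choices: large pinkish dish (228,122), jar with grey-disc cap (414,267), brown dropper (535,105), small dish (555,492), slide box with paper patch (248,488), vials (207,300) and (377,492). The yellow dish, black cap and white square stay where they are.

```bash
python3 - <<'E'
from h import *
im=cv2.imread("pics/top0.png")
big=cv2.resize(im,None,fx=4,fy=4,interpolation=cv2.INTER_CUBIC)
g=cv2.cvtColor(big,cv2.COLOR_BGR2GRAY)
U=lambda k:(k.reshape(-1,2)+.5)/4-.5
def cs(m): return cv2.findContours(m.astype(np.uint8),cv2.RETR_EXTERNAL,cv2.CHAIN_APPROX_NONE)[0]
print("trays")
for nm,(x0,y0,x1,y1) in dict(three=(125,205,205,365),two=(420,225,540,330)).items():
    m=np.zeros_like(g); m[y0*4:y1*4,x0*4:x1*4]=g[y0*4:y1*4,x0*4:x1*4]<75
    al=[]
    for k in cs(m):
        if cv2.contourArea(k)>3000:
            w=ray("top",U(k),0.008)[:,:2]; al.append(w); print(nm,cv2.minAreaRect((w*1000).astype(np.float32)))
    print(" all",cv2.minAreaRect((np.vstack(al)*1000).astype(np.float32)))
bg=cv2.medianBlur(g,5).astype(float)
hsv=cv2.cvtColor(big,cv2.COLOR_BGR2HSV)
print("bench",np.median(g[230*4:240*4,200*4:240*4]), "hsv",[hsv[v*4,u*4].tolist() for u,v in((271,196),(333,245),(380,320),(278,305),(265,255),(322,319),(374,194),(215,250))])
for nm,(u,v,s,z) in dict(large=(271,196,22,.02),small=(380,319,17,.02),jar=(333,244,18,.05),mail=(278,318,27,.022),drop=(373,190,14,.04)).items():
    x0,y0=4*(u-s),4*(v-s); p=cv2.GaussianBlur(big[y0:y0+8*s,x0:x0+8*s],(9,9),0)
    L=p.astype(int).sum(2)/3
    for t in(95,110,118,124):
        k=max(cs(L<t),key=cv2.contourArea,default=None)
        if k is None: continue
        w=(ray("top",U(k+[x0,y0]),z)[:,:2]*1000).astype(np.float32)
        c,r=cv2.minEnclosingCircle(w); print(nm,t,np.round(c),round(r,1),np.round(cv2.minAreaRect(w)[0],1),np.round(cv2.minAreaRect(w)[1],1),round(cv2.minAreaRect(w)[2],1))
for nm,uv,z in[("large",(271,195.7),.02),("jar",(333,244),.05),("small",(380,319),.02),("v1",(264.0,255),.045),("v2",(320.5,319),.045),("teat",(374.3,187),.07),("mail",(277.4,317.7),.022)]:
    print(nm,np.round(ray("top",uv,z)*1000,1))
E
```

```text
trays
three ((451.6898193359375, 274.9627990722656), (105.73054504394531, 69.90184020996094), 11.294050216674805)
three ((538.2581176757812, 293.13519287109375), (61.134681701660156, 69.28174591064453), 11.538505554199219)
three ((598.90283203125, 305.63446044921875), (53.08376693725586, 69.42608642578125), 11.573267936706543)
 all ((512.556884765625, 287.4100646972656), (229.5987091064453, 70.28809356689453), 11.652945518493652)
two ((509.8196105957031, -308.0966796875), (83.3310317993164, 83.166748046875), 54.00161361694336)
two ((556.1216430664062, -244.15615844726562), (65.1248779296875, 83.08981323242188), 54.06101989746094)
 all ((530.3176879882812, -279.82745361328125), (153.1918487548828, 83.19244384765625), 54.04807662963867)
bench 135.0 hsv [[0, 16, 115], [128, 11, 90], [176, 15, 117], [35, 12, 127], [135, 7, 144], [128, 7, 144], [11, 117, 85], [6, 9, 140]]
large 95 [667.  82.] 24.9 [661.6  74. ] [18.2 49.9] 57.0
large 110 [672.  90.] 30.7 [663.7  79.4] [34.1 61.4] 54.0
large 118 [672.  92.] 33.1 [672.5  91.6] [58.3 64.1] 0.6
large 124 [673.  92.] 34.2 [673.   92.3] [61.2 6
[... 353 characters left out ...]
 ] 0.2
jar 124 [578. -24.] 31.4 [579.3 -20.7] [52.8 53.3] 0.2
mail 95 [456.  77.] 41.8 [455.9  75.1] [79.4 36.7] 1.4
mail 110 [456.  76.] 44.1 [455.8  75.4] [82.4 40.4] 2.7
mail 118 [456.  76.] 45.0 [455.9  75.4] [84.  42.2] 2.7
mail 124 [456.  76.] 45.7 [456.1  75.4] [85.4 43.9] 2.7
drop 95 [680. -93.] 22.0 [681.6 -91.4] [40.  36.4] 89.7
drop 110 [680. -94.] 23.3 [681.4 -91. ] [40.9 38.6] 89.7
drop 118 [680. -93.] 23.9 [681.3 -90.5] [41.8 39.9] 89.7
drop 124 [680. -93.] 24.4 [681.4 -90.3] [42.2 41.3] 89.7
large [[674.   95.7  20. ]]
jar [[583.  -17.2  50. ]]
small [[ 455.  -101.1   20. ]]
v1 [[563.2 102.7  45. ]]
v2 [[454.1   3.1  45. ]]
teat [[680.2 -87.4  70. ]]
mail [[455.4  78.9  22. ]]
```

```bash
python3 - <<'E'
from h import *
C=lambda p:np.array(p)/3.+[195,155]-1/3
k=np.array([(220,420),(271,418),(276,556),(223,558)]); w=ray("top",C(k),.022)*1000; print(np.round(w,1)); 
p=np.array([(228,437),(262,435),(266,541),(233,544)]); w=ray("top",C(p),.022)*1000; print(np.round(w,1),w.mean(0))
P=dict(large=(.674,.0955,.02),jar=(.5833,-.0168,.05),small=(.455,-.1014,.02),v1=(.563,.1027,.045),v2=(.454,.0031,.045),teat=(.6802,-.0874,.07),dbase=(.6802,-.0874,0),mail=(.4554,.079,.022))
im=cv2.imread("pics/side0.png")
for n,p in P.items():
    u=proj("side",p)[0]; print(n,np.round(u,1))
    cv2.drawMarker(im,tuple(np.round(u).astype(int)),(0,0,255),cv2.MARKER_CROSS,5,1)
cv2.imwrite("pics/scrop.png",cv2.resize(im[180:340,190:420],None,fx=3.4,fy=3.4,interpolation=cv2.INTER_CUBIC))
from scipy.spatial.transform import Rotation
print(Rotation.from_quat(manip.sense()["tool_rot"]).as_matrix().round(3))
E
```

```text
[[495.4  96.4  22. ]
 [496.8  66.5  22. ]
 [417.1  61.9  22. ]
 [415.6  92.7  22. ]]
[[485.5  91.5  22. ]
 [486.9  71.5  22. ]
 [425.6  67.9  22. ]
 [423.7  87.1  22. ]] [455.41796191  79.48864347  22.        ]
large [355.5 224.8]
jar [316.3 248.2]
small [233.3 309.1]
v1 [293. 216.]
v2 [229.8 252.4]
teat [393.6 255.6]
dbase [389.7 295.5]
mail [231.7 240. ]
[[ 0.9    0.436 -0.001]
 [ 0.436 -0.9    0.002]
 [ 0.    -0.002 -1.   ]]
```

View pics/scrop.png

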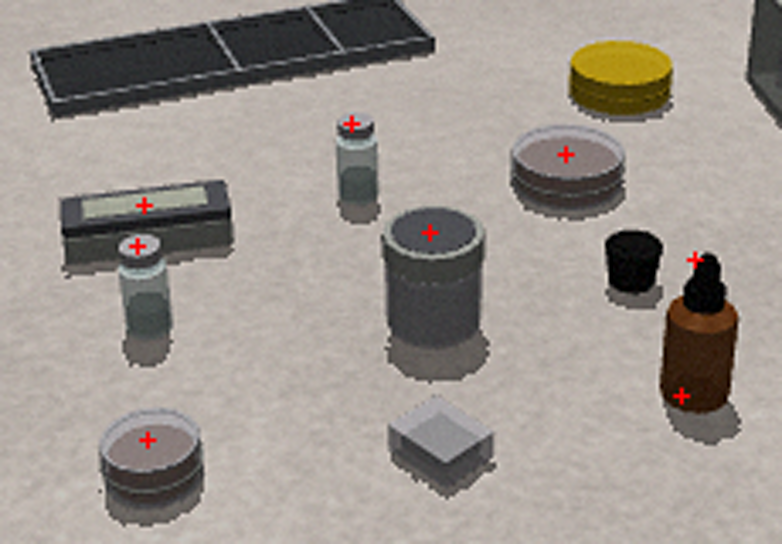

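```bash
cat > go.py <<'E'
import sys; from h import *
def go(*wps):
    s=manip.sense(); p=np.array(s["tcp_pos"]); M=R.from_quat(s["tool_rot"]).as_matrix(); psi=np.degrees(np.arctan2(M[1,0],M[0,0]))
    print("t%.2f"%s["t"],"tcp",(p*1000).round(1),"psi %.1f"%psi,"gap %.1f"%(85.4*s["finger_gap"]),"grip %.1f"%s["gripper_force"],"tilt %.2f"%np.degrees(np.arccos(-M[2,2])))
    for w in wps:  # mm, deg
        d=M.T@(np.array(w[:3])/1000-p)/.03
        a=-((w[3]-psi+180)%360-180)/8
        print(w,"->",d.round(2),"yaw %.2f"%a)
go(*eval("["+" ".join(sys.argv[1:])+"]"))
E
python3 go.py "(455,-101.4,120,11.6),(455,-101.4,6.5,11.6)"
```

```text
t0.10 tcp [ 272.1 -561.8  194.7] psi 25.8 gap 85.4 grip 0.0 tilt 0.11
(455, -101.4, 120, 11.6) -> [ 12.17 -11.15   2.52] yaw 1.78
(455, -101.4, 6.5, 11.6) -> [ 12.17 -11.15   6.3 ] yaw 1.78
```

>>> {"name": "drive_tool", "arguments": {"motion": [[[60,12.2,-11.15,1,1.8],[60,12.2,-11.15,1,1.8],[60,12.2,-11.15,1,1.8],[60,12.2,-11.15,1,1.8],[60,12.2,-11.15,1,1.8],[60,12.2,-11.15,1,1.8],[60,12.2,-11.15,1,1.8],[60,12.2,-11.15,1,1.8],[60,12.2,-11.15,1,1.8],[60,12.2,-11.15,1,1.8]]], "squeeze": 30}}

```text
t: 1.1
tcp_pos: [0.4562, -0.0998, 0.1654]
tool_rot: [0.995, 0.1, -0.0, -0.0]
force: [0.8, -0.2, -0.2]
finger_gap: 0.704
gripper_force: 0.0
```

>>> {"name": "drive_tool", "arguments": {"motion": [[[60,0,0,0,0],[60,0,0,0,0],[60,0,0,0,0]]]}}

```text
t: 1.4
tcp_pos: [0.4559, -0.1028, 0.1655]
tool_rot: [0.995, 0.099, -0.0, 0.0]
force: [0.2, -0.4, -0.5]
finger_gap: 0.704
gripper_force: 0.0
```

```bash
python3 go.py "(455,-101.4,60,11.6),(455,-101.4,6.5,11.6)"
```

```text
t1.40 tcp [ 455.9 -102.8  165.5] psi 11.4 gap 60.1 grip 0.0 tilt 0.02
(455, -101.4, 60, 11.6) -> [-0.02 -0.05  3.52] yaw -0.02
(455, -101.4, 6.5, 11.6) -> [-0.02 -0.05  5.3 ] yaw -0.02
```

>>> {"name": "drive_tool", "arguments": {"motion": [[[60,0,-0.05,1.5,0],[60,0,-0.05,3,0],[60,0,-0.05,4.2,0],[60,0,-0.05,5.0,0],[60,0,-0.05,5.3,0],[60,0,-0.05,5.3,0],[60,0,-0.05,5.3,0],[36,0,-0.05,5.3,0],[36,0,-0.05,5.3,0],[36,0,-0.05,5.3,0]]]}}

```text
t: 2.4
tcp_pos: [0.4564, -0.1007, 0.0075]
tool_rot: [0.995, 0.1, 0.001, 0.001]
force: [-0.9, 0.4, -0.4]
finger_gap: 0.42
gripper_force: 0.0
```

>>> {"name": "drive_tool", "arguments": {"motion": [[[36,0,0,0,0],[36,0,0,0,0],[36,0,0,0,0]]]}}

```text
t: 2.7
tcp_pos: [0.4558, -0.1005, 0.0067]
tool_rot: [0.995, 0.1, 0.0, 0.0]
force: [0.5, -0.8, 0.2]
finger_gap: 0.423
gripper_force: 0.0
```

```bash
python3 - <<'E'
from h import *
im=manip.snapshot("side")[:,:,::-1]
cv2.imwrite("pics/s1.png",cv2.resize(im[180:360,130:330],None,fx=3,fy=3,interpolation=cv2.INTER_CUBIC))
E
```

```text
(no output)
```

View pics/s1.png

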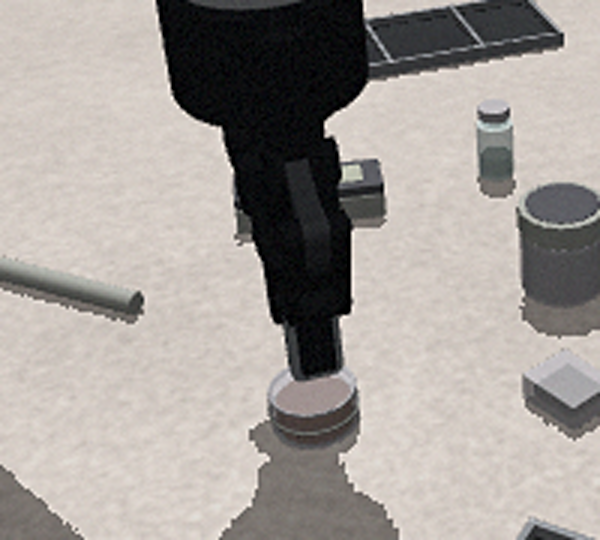

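```bash
python3 - <<'E'
from h import *
for z in (.008,.02,.03,.045): print(z,((proj("side",(.4595,-.122,z))[0]-[130,180])*3).round(), ((proj("side",(.4595,-.132,z))[0]-[130,180])*3).round())
for p in ((.455,-.1014,.02),(.455,-.0814,.02),(.455,-.1214,.02)): print(((proj("side",p)[0]-[130,180])*3).round())
E
```

```text
0.008 [324. 437.] [324. 453.]
0.02 [321. 416.] [322. 432.]
0.03 [319. 399.] [319. 414.]
0.045 [315. 371.] [316. 386.]
[310. 387.]
[309. 360.]
[311. 417.]
```

The side crop shows the fingertip at (315,376), above or behind the dish's back rim. The dish hasn't moved, at (313,395). I'll check the top view for where the gripper really is.

```bash
python3 - <<'E'
from h import *
im=manip.snapshot("top")[:,:,::-1]
cv2.imwrite("pics/t1.png",cv2.resize(im[230:430,280:500],None,fx=3,fy=3,interpolation=cv2.INTER_CUBIC))
for z in (.007,.05): print(((proj("top",(.4558,-.1005,z))[0]-[280,230])*3).round())
E
```

```text
[297. 265.]
[304. 266.]
```

View pics/t1.png

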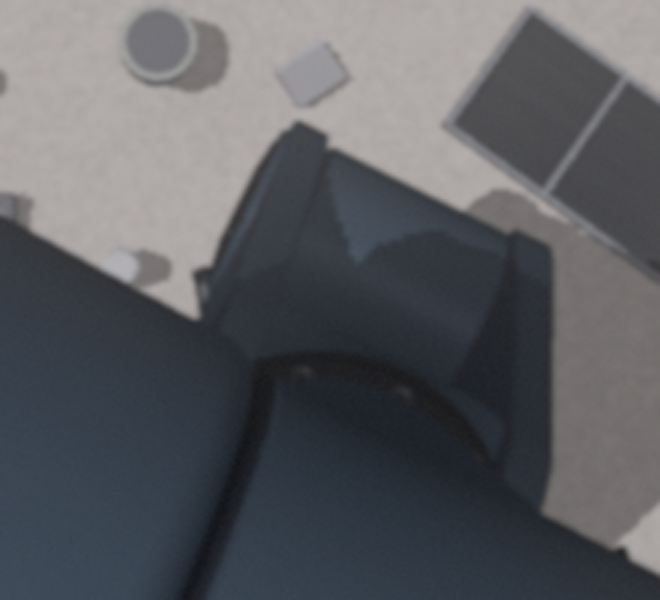

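The wrist hides the fingers in the top view. I'll lift and turn so both fingers lie across the side camera's view, then measure their tip height.

>>> {"name": "drive_tool", "arguments": {"motion": [[[40,0,0,-1,0],[40,0,0,-2,-1],[40,0,0,-2,-2],[40,0,0,-2,-3],[40,0,0,-2,-4],[40,0,0,-2,-5],[40,0,0,-2,-6],[40,0,0,-2,-7],[40,0,0,-2,-8],[40,0,0,-2,-9]]]}}

```text
t: 3.8
tcp_pos: [0.4555, -0.1004, 0.0665]
tool_rot: [0.745, 0.668, -0.0, -0.0]
force: [0.3, -0.4, -0.7]
finger_gap: 0.463
gripper_force: 0.0
```

>>> {"name": "drive_tool", "arguments": {"motion": [[[40,0,0,0,-1],[40,0,0,0,-1],[40,0,0,0,-1]]]}}

```text
t: 4.1
tcp_pos: [0.4556, -0.1005, 0.0665]
tool_rot: [0.699, 0.715, -0.0, -0.0]
force: [0.2, 0.5, 0.3]
finger_gap: 0.469
gripper_force: 0.0
```

```bash
python3 go.py; python3 - <<'E'
from h import *
im=manip.snapshot("side")[:,:,::-1].copy()
p=manip.sense()["tcp_pos"]
for dz in (0,.019):
  for dx in (-.02,0,.02):
    u=proj("side",p+[dx,0,dz])[0].round().astype(int); cv2.drawMarker(im,tuple(map(int,u)),(0,0,255),cv2.MARKER_CROSS,4,1)
    print(dz,dx,(u-[130,180])*3)
cv2.imwrite("pics/s2.png",cv2.resize(im[180:360,130:330],None,fx=3,fy=3,interpolation=cv2.INTER_CUBIC))
E
```

```text
t4.10 tcp [ 455.6 -100.5   66.5] psi 91.3 gap 40.0 grip 0.0 tilt 0.01
0 -0.02 [252 306]
0 0 [300 303]
0 0.02 [348 297]
0.019 -0.02 [246 270]
0.019 0 [294 264]
0.019 0.02 [342 261]
```

View pics/s2.png

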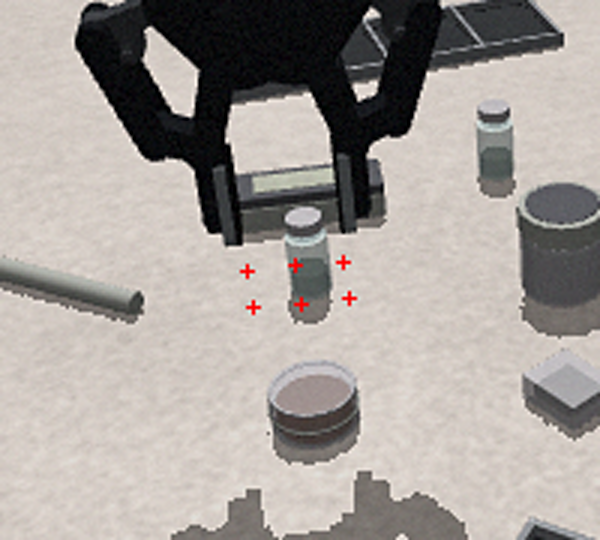

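The side crop shows the two tips at (232,243) and (347,232), about 32 mm above where the reported TCP puts them (markers). So the tool really stands higher than reported. I'll descend in small steps over the dish and re-check optically.

>>> {"name": "drive_tool", "arguments": {"motion": [[[60,0,0,1,0],[60,0,0,2,0],[60,0,0,2.7,0],[60,0,0,2.7,0],[60,0,0,2.7,0],[60,0,0,2.7,0]]]}}

```text
t: 4.75
tcp_pos: [0.4564, -0.1008, -0.0135]
tool_rot: [0.698, 0.716, 0.0, 0.001]
force: [-0.4, -0.2, 0.2]
finger_gap: 0.705
gripper_force: 0.0
```

```bash
python3 go.py; python3 - <<'E'
from h import *
im=manip.snapshot("side")[:,:,::-1].copy()
p=manip.sense()["tcp_pos"]; print(manip.sense()["force"])
for z in (0,.01,.02,.03):
  for dx in (-.03,.03):
    u=proj("side",[p[0]+dx,p[1],z])[0]; print(z,dx,((u-[160,240])*5).round())
cv2.imwrite("pics/s3.png",cv2.resize(im[240:350,160:310],None,fx=5,fy=5,interpolation=cv2.INTER_CUBIC))
E
```

```text
t4.75 tcp [ 456.4 -100.8  -13.5] psi 91.4 gap 60.2 grip 0.0 tilt 0.10
[ 0.06253988  0.26979395 -0.1417428 ]
0 -0.03 [268. 414.]
0 0.03 [490. 387.]
0.01 -0.03 [263. 386.]
0.01 0.03 [487. 359.]
0.02 -0.03 [258. 357.]
0.02 0.03 [484. 331.]
0.03 -0.03 [253. 328.]
0.03 0.03 [481. 302.]
```

View pics/s3.png

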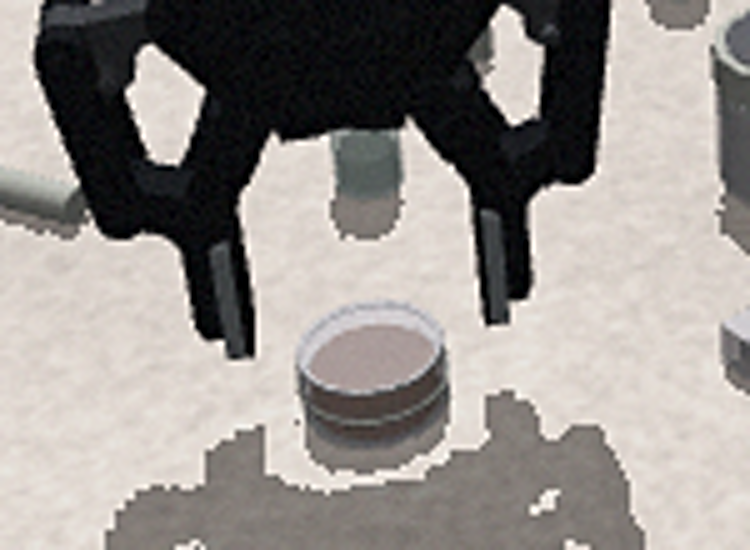

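```bash
python3 - <<'E'
from h import *
# sun direction from vial1 shadow tip and jar in top0
C=lambda p:np.array(p)/3.+[195,155]-1/3
for nm,top,sh,h in (("v1",(.5635,.1027,.045),(249,307),.045),("v2",(.4545,.0031,.045),(415,493),.045)):
    s=ray("top",C(sh),0)[0]; print(nm,(s-top)[:2]/h)
d=np.array((s-top)[:2]/h)
# tip hypothesis: inner far corner x=.4264, y+.011
for z,y in ((.030,-.101),(.02,-.086),(.01,-.071)):
  for dx in(-.03,.03):
    t=np.array([.4564+dx,y+.011,z]); s=np.r_[t[:2]+d*z,0]
    print(z,y,((proj("side",t)[0]-[160,240])*5).round(),"shadow",((proj("side",s)[0]-[160,240])*5).round())
E
```

```text
v1 [ 0.02283937 -0.44024501]
v2 [-0.01207443 -0.48697602]
0.03 -0.101 [254. 302.] shadow [265. 424.]
0.03 -0.101 [479. 277.] shadow [489. 396.]
0.02 -0.086 [260. 297.] shadow [267. 376.]
0.02 -0.086 [478. 273.] shadow [485. 350.]
0.01 -0.071 [266. 293.] shadow [269. 331.]
0.01 -0.071 [478. 269.] shadow [481. 306.]
```

The shadow check settles it: the tips stand about 43 mm above the reported TCP z at 60 mm opening, with x and y correct. I'll aim z about 38 mm lower throughout, and go gently here.

>>> {"name": "drive_tool", "arguments": {"motion": [[[60,0,0,0.2,0],[60,0,0,0.4,0],[60,0,0,0.6,0],[60,0,0,0.6,0],[36,0,0,0.6,0],[36,0,0,0.6,0],[36,0,0,0.6,0],[36,0,0,0.6,0],[36,0,0,0.6,0],[36,0,0,0.6,0]]], "squeeze": 25}}

```text
t: 5.8
tcp_pos: [0.4557, -0.1005, -0.0323]
tool_rot: [0.698, 0.716, 0.0, 0.0]
force: [-0.8, 0.2, 0.6]
finger_gap: 0.456
gripper_force: 25.1
```

>>> {"name": "drive_tool", "arguments": {"motion": [[[36,0,0,0,0],[36,0,0,0,0]]]}}

```text
t: 6.0
tcp_pos: [0.4558, -0.1005, -0.0324]
tool_rot: [0.698, 0.716, 0.0, 0.0]
force: [-0.2, -0.9, -0.2]
finger_gap: 0.457
gripper_force: 25.2
```

>>> {"name": "drive_tool", "arguments": {"motion": [[[36,0,0,-0.7,0],[36,0,0,-1.9,1],[36,0,0,-3.4,2],[36,0,0,-3.4,3],[36,0,0,-3.4,4],[36,0,0,-3.4,5],[36,0,0,-3.4,6],[36,0,0,-3.4,7],[36,0,0,-3.4,8],[36,0,0,-3.4,9]]]}}

```text
t: 7.0
tcp_pos: [0.4555, -0.1004, 0.0696]
tool_rot: [0.986, 0.166, -0.0, -0.0]
force: [-0.7, 0.1, -0.4]
finger_gap: 0.454
gripper_force: 25.3
```

>>> {"name": "drive_tool", "arguments": {"motion": [[[36,0,0,0,1],[36,0,0,0,1]]]}}

```text
t: 7.2
tcp_pos: [0.4555, -0.1004, 0.0696]
tool_rot: [0.995, 0.1, -0.0, -0.0]
force: [-0.4, 0.4, -0.3]
finger_gap: 0.455
gripper_force: 25.3
```

```bash
python3 go.py "(538.3,293.1,70,11.6),(538.3,293.1,-27.5,11.6)"
```

```text
t7.20 tcp [ 455.5 -100.4   69.6] psi 11.4 gap 38.9 grip 25.3 tilt 0.02
(538.3, 293.1, 70, 11.6) -> [ 5.310e+00 -1.231e+01 -1.000e-02] yaw -0.02
(538.3, 293.1, -27.5, 11.6) -> [  5.31 -12.31   3.24] yaw -0.02
```

>>> {"name": "drive_tool", "arguments": {"motion": [[[36,5.3,-12.3,0,0],[36,5.3,-12.3,0,0],[36,5.3,-12.3,0,0],[36,5.3,-12.3,0,0],[36,5.3,-12.3,0,0],[36,5.3,-12.3,0,0],[36,5.3,-12.3,0,0],[36,5.3,-12.3,0,0],[36,5.3,-12.3,0,0],[36,5.3,-12.3,0,0]]]}}

```text
t: 8.2
tcp_pos: [0.5377, 0.2938, 0.0692]
tool_rot: [0.995, 0.102, -0.0, 0.0]
force: [-0.7, -0.3, 0.1]
finger_gap: 0.456
gripper_force: 25.4
```

>>> {"name": "drive_tool", "arguments": {"motion": [[[36,0,0,0,0],[36,0,0,0,0],[36,0,0,0,0]]]}}

```text
t: 8.5
tcp_pos: [0.5383, 0.291, 0.0696]
tool_rot: [0.995, 0.099, -0.0, 0.0]
force: [1.0, -0.6, 0.4]
finger_gap: 0.453
gripper_force: 25.4
```

```bash
python3 go.py "(538.3,293.1,-27.5,11.6)"
```

```text
t8.50 tcp [538.3 291.   69.6] psi 11.3 gap 38.7 grip 25.4 tilt 0.05
(538.3, 293.1, -27.5, 11.6) -> [ 0.02 -0.07  3.24] yaw -0.03
```

>>> {"name": "drive_tool", "arguments": {"motion": [[[36,0,-0.05,1.2,0],[36,0,-0.05,2.3,0],[36,0,-0.05,2.9,0],[36,0,-0.05,3.1,0],[36,0,-0.05,3.22,0],[36,0,-0.05,3.22,0],[36,0,-0.05,3.22,0],[54,0,-0.05,3.22,0],[54,0,-0.05,3.22,0],[54,0,-0.05,3.22,0]]]}}

```text
t: 9.5
tcp_pos: [0.5385, 0.2943, -0.0264]
tool_rot: [0.995, 0.1, 0.0, -0.0]
force: [0.9, -0.1, 0.1]
finger_gap: 0.63
gripper_force: 0.0
```

>>> {"name": "drive_tool", "arguments": {"motion": [[[54,0,0,-0.3,0],[54,0,0,-1,0],[54,0,0,-2,0],[54,0,0,-3,0],[54,0,0,-3,0],[54,0,0,-3,0]]]}}

```text
t: 10.1
tcp_pos: [0.5387, 0.2943, 0.0643]
tool_rot: [0.995, 0.1, 0.001, -0.0]
force: [-0.5, -0.5, -0.5]
finger_gap: 0.632
gripper_force: 0.0
```

```bash
python3 go.py "(455.5,79,60,2.6)"
```

```text
t10.10 tcp [538.7 294.3  64.3] psi 11.4 gap 53.9 grip 0.0 tilt 0.13
(455.5, 79, 60, 2.6) -> [-4.14  6.49  0.13] yaw 1.10
```

>>> {"name": "drive_tool", "arguments": {"motion": [[[52,-4.13,6.5,0,1.1],[52,-4.13,6.5,0,1.1],[52,-4.13,6.5,0,1.1],[52,-4.13,6.5,0,1.1],[52,-4.13,6.5,0,1.1],[52,-4.13,6.5,0,1.1],[52,-4.13,6.5,0,1.1],[52,-4.13,6.5,0,1.1],[52,-4.13,6.5,0,1.1],[52,-4.13,6.5,0,1.1]]]}}

```text
t: 11.1
tcp_pos: [0.4556, 0.0794, 0.0629]
tool_rot: [1.0, 0.024, 0.0, -0.0]
force: [-0.2, -0.8, -0.4]
finger_gap: 0.611
gripper_force: 0.0
```

```bash
python3 go.py "(455.6,79.3,-31,2.6)"
```

```text
t11.10 tcp [455.6  79.4  62.9] psi 2.7 gap 52.2 grip 0.0 tilt 0.01
(455.6, 79.3, -31, 2.6) -> [-0.    0.    3.13] yaw 0.02
```

>>> {"name": "drive_tool", "arguments": {"motion": [[[52,0,0,1.2,0],[52,0,0,2.2,0],[52,0,0,2.8,0],[52,0,0,3.13,0],[52,0,0,3.13,0],[26,0,0,3.13,0],[26,0,0,3.13,0],[26,0,0,3.13,0],[26,0,0,3.13,0],[26,0,0,3.13,0]]]}}

```text
t: 12.1
tcp_pos: [0.456, 0.0784, -0.0301]
tool_rot: [1.0, 0.023, 0.001, 0.0]
force: [-0.5, 0.2, 6.6]
finger_gap: 0.344
gripper_force: 25.5
```

>>> {"name": "drive_tool", "arguments": {"motion": [[[26,0,0,0,0],[26,0,0,-0.5,0],[26,0,0,-1.5,0],[26,0,0,-3,0],[26,0,0,-3.3,0],[26,0,0,-3.3,0],[26,0,0,-3.3,0]]]}}

```text
t: 12.8
tcp_pos: [0.4547, 0.0785, 0.0676]
tool_rot: [1.0, 0.023, -0.0, -0.0]
force: [0.4, -0.9, 0.3]
finger_gap: 0.34
gripper_force: 24.8
```

```bash
python3 go.py "(451.7,275,68,11.6)"
```

```text
t12.80 tcp [454.7  78.5  67.6] psi 2.6 gap 29.1 grip 24.8 tilt 0.06
(451.7, 275, 68, 11.6) -> [ 0.2  -6.55 -0.01] yaw -1.12
```

>>> {"name": "drive_tool", "arguments": {"motion": [[[26,0.2,-6.55,0,-1.1],[26,0.2,-6.55,0,-1.1],[26,0.2,-6.55,0,-1.1],[26,0.2,-6.55,0,-1.1],[26,0.2,-6.55,0,-1.1],[26,0.2,-6.55,0,-1.1],[26,0.2,-6.55,0,-1.1],[26,0.2,-6.55,0,-1.1]]]}}

```text
t: 13.6
tcp_pos: [0.4518, 0.2734, 0.0673]
tool_rot: [0.995, 0.098, -0.001, 0.0]
force: [-0.2, -0.1, -0.4]
finger_gap: 0.345
gripper_force: 25.0
```

```bash
python3 go.py "(451.7,275,-26,11.6)"
```

```text
t13.60 tcp [451.8 273.4  67.3] psi 11.3 gap 29.5 grip 25.0 tilt 0.14
(451.7, 275, -26, 11.6) -> [ 0.01 -0.06  3.11] yaw -0.04
```

>>> {"name": "drive_tool", "arguments": {"motion": [[[26,0,0,1.2,0],[26,0,0,2.2,0],[26,0,0,2.7,0],[26,0,0,2.95,0],[26,0,0,3.12,0],[26,0,0,3.12,0],[26,0,0,3.12,0],[26,0,0,3.12,0]]]}}

```text
t: 14.4
tcp_pos: [0.453, 0.2752, -0.0247]
tool_rot: [0.995, 0.1, 0.001, -0.0]
force: [-0.0, -0.2, -0.1]
finger_gap: 0.345
gripper_force: 25.1
```

>>> {"name": "drive_tool", "arguments": {"motion": [[[38,0,0,0,0],[38,0,0,0,0],[38,0,0,0,0],[38,0,0,-0.3,0],[38,0,0,-1,0],[38,0,0,-2,0],[38,0,0,-3.2,0],[38,0,0,-3.5,0],[38,0,0,-3.5,0]]]}}

```text
t: 15.3
tcp_pos: [0.4536, 0.2756, 0.0815]
tool_rot: [0.995, 0.1, 0.002, -0.001]
force: [0.1, -0.4, -0.0]
finger_gap: 0.442
gripper_force: 0.0
```

```bash
python3 go.py "(685,-89.5,85,11.6)"
```

```text
t15.30 tcp [453.6 275.6  81.5] psi 11.4 gap 37.7 grip 0.0 tilt 0.26
(685, -89.5, 85, 11.6) -> [ 5.15 13.46 -0.1 ] yaw -0.02
```

```bash
python3 - <<'E'
from h import *
for uv in ((395.3,284.4),(395.2,299),(398.3,258)):
    o=np.array(cam("side")[0]["origin"]); a=ray("side",uv,.0)[0]; d=a-o
    for y in(-.085,-.095): print(uv,y,(o+d*(y-o[1])/d[1]).round(4))
C=lambda p:np.array(p)/3.+[195,155]-1/3
print(ray("top",C((538,96)),.055),ray("top",C((535.5,105)),.035), ray("top",C((530,121)),.0))
E
```

```text
(395.3, 284.4) -0.085 [ 0.6881 -0.085   0.0175]
(395.3, 284.4) -0.095 [ 0.6841 -0.095   0.0253]
(395.2, 299) -0.085 [ 0.6904 -0.085  -0.0099]
(395.2, 299) -0.095 [ 0.6863 -0.095  -0.0015]
(398.3, 258) -0.085 [ 0.6885 -0.085   0.0634]
(398.3, 258) -0.095 [ 0.6844 -0.095   0.0704]
[[ 0.68435509 -0.0881492   0.055     ]] [[ 0.68356644 -0.08834981  0.035     ]] [[ 0.68149404 -0.08786271  0.        ]]
```

>>> {"name": "drive_tool", "arguments": {"motion": [[[60,5.15,13.45,0,0],[60,5.15,13.45,0,0],[60,5.15,13.45,0,0],[60,5.15,13.45,0,0],[60,5.15,13.45,0,0],[60,5.15,13.45,0,0],[60,5.15,13.45,0,0],[60,5.15,13.45,0,0],[60,5.15,13.45,0,0],[60,5.15,13.45,0,0]]]}}

```text
t: 16.3
tcp_pos: [0.6856, -0.095, 0.0775]
tool_rot: [0.995, 0.097, 0.001, 0.001]
force: [0.5, -0.7, -0.5]
finger_gap: 0.705
gripper_force: 0.0
```

>>> {"name": "drive_tool", "arguments": {"motion": [[[60,0,0,0,0],[60,0,0,0,0],[60,0,0,0,0],[60,0,0,0,0]]]}}

```text
t: 16.7
tcp_pos: [0.6831, -0.0884, 0.0794]
tool_rot: [0.995, 0.1, -0.0, -0.0]
force: [0.2, 0.5, -0.1]
finger_gap: 0.702
gripper_force: 0.0
```

```bash
python3 go.py "(685,-89.5,-29,11.6)"
```

```text
t16.70 tcp [683.1 -88.4  79.4] psi 11.5 gap 59.9 grip 0.0 tilt 0.05
(685, -89.5, -29, 11.6) -> [0.06 0.05 3.61] yaw -0.01
```

>>> {"name": "drive_tool", "arguments": {"motion": [[[60,0.06,0.02,1.2,0],[60,0.06,0.02,2.2,0],[60,0.06,0.02,3,0],[60,0.06,0.02,3.55,0],[60,0.06,0.02,3.55,0],[26,0.06,0.02,3.55,0],[26,0.06,0.02,3.55,0],[26,0.06,0.02,3.55,0],[26,0.06,0.02,3.55,0],[26,0.06,0.02,3.55,0]]]}}

```text
t: 17.7
tcp_pos: [0.6871, -0.0904, -0.0251]
tool_rot: [0.995, 0.1, 0.002, 0.001]
force: [0.3, 1.1, 5.7]
finger_gap: 0.344
gripper_force: 25.2
```

>>> {"name": "drive_tool", "arguments": {"motion": [[[26,0,0,0,0],[26,0,0,-0.5,0],[26,0,0,-1.5,0],[26,0,0,-3,0],[26,0,0,-4,0],[26,0,0,-4,0],[26,0,0,-4,0]]]}}

```text
t: 18.4
tcp_pos: [0.6857, -0.0902, 0.0943]
tool_rot: [0.995, 0.1, 0.001, 0.0]
force: [-1.4, 0.4, -0.8]
finger_gap: 0.341
gripper_force: 24.9
```

```bash
python3 go.py "(598.9,305.6,95,11.6)"
```

```text
t18.40 tcp [685.7 -90.2  94.3] psi 11.4 gap 29.1 grip 24.9 tilt 0.08
(598.9, 305.6, 95, 11.6) -> [ -0.22 -13.5   -0.03] yaw -0.02
```

>>> {"name": "drive_tool", "arguments": {"motion": [[[26,-0.2,-13.5,0,0],[26,-0.2,-13.5,0,0],[26,-0.2,-13.5,0,0],[26,-0.2,-13.5,0,0],[26,-0.2,-13.5,0,0],[26,-0.2,-13.5,0,0],[26,-0.2,-13.5,0,0],[26,-0.2,-13.5,0,0],[26,-0.2,-13.5,0,0],[26,-0.2,-13.5,0,0]]]}}

```text
t: 19.4
tcp_pos: [0.5971, 0.3069, 0.0909]
tool_rot: [0.995, 0.101, -0.002, 0.001]
force: [0.2, -0.6, -1.1]
finger_gap: 0.345
gripper_force: 25.0
```

>>> {"name": "drive_tool", "arguments": {"motion": [[[26,0,0,0,0],[26,0,0,0,0],[26,0,0,0,0],[26,0,0,0,0]]]}}

```text
t: 19.8
tcp_pos: [0.6, 0.3043, 0.093]
tool_rot: [0.995, 0.099, -0.0, 0.0]
force: [-0.1, 0.5, -0.6]
finger_gap: 0.343
gripper_force: 25.0
```

```bash
python3 go.py "(598.9,305.6,-22.5,11.6)"; python3 - <<'E'
from h import *
im=manip.snapshot("side")[:,:,::-1]
cv2.imwrite("pics/s4.png",cv2.resize(im[60:260,150:390],None,fx=3,fy=3,interpolation=cv2.INTER_CUBIC))
E
```

```text
t19.80 tcp [600.  304.3  93. ] psi 11.3 gap 29.3 grip 25.0 tilt 0.01
(598.9, 305.6, -22.5, 11.6) -> [-0.03 -0.05  3.85] yaw -0.04
```

View pics/s4.png

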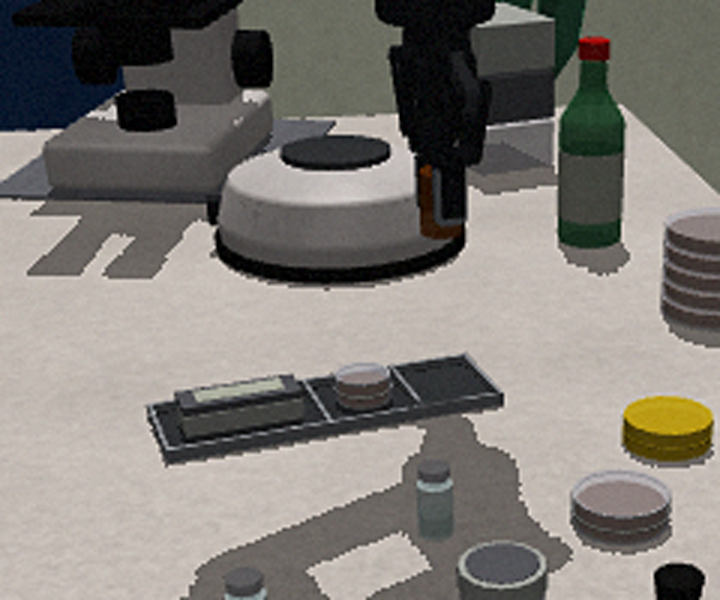

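Side crop: the slide box (240,405) and small dish (362,385) sit in their compartments. The dropper hangs upright in the gripper at (440,200), ready to be lowered into the empty short compartment at (455,380).

>>> {"name": "drive_tool", "arguments": {"motion": [[[26,0,-0.03,1.2,0],[26,0,-0.03,2.4,0],[26,0,-0.03,3.2,0],[26,0,-0.03,3.6,0],[26,0,-0.03,3.8,0],[26,0,-0.03,3.8,0],[26,0,-0.03,3.8,0],[26,0,-0.03,3.8,0],[26,0,-0.03,3.8,0]]]}}

```text
t: 20.75
tcp_pos: [0.5999, 0.3067, -0.0203]
tool_rot: [0.995, 0.1, 0.001, -0.0]
force: [-0.6, 1.2, -0.1]
finger_gap: 0.343
gripper_force: 25.0
```

>>> {"name": "drive_tool", "arguments": {"motion": [[[40,0,0,0,0],[40,0,0,0,0],[40,0,0,0,0],[40,0,0,-0.3,0],[40,0,0,-1,0],[40,0,0,-2,0],[40,0,0,-3.2,0],[40,0,0,-4,0],[40,0,0,-4,0]]]}}

```text
t: 21.65
tcp_pos: [0.6026, 0.3078, 0.1044]
tool_rot: [0.995, 0.1, 0.005, -0.001]
force: [-0.1, -0.3, -0.2]
finger_gap: 0.469
gripper_force: 0.0
```

```bash
python3 go.py "(674,95.5,90,30)"
```

```text
t21.65 tcp [602.6 307.8 104.4] psi 11.4 gap 40.1 grip 0.0 tilt 0.57
(674, 95.5, 90, 30) -> [0.92 7.41 0.48] yaw -2.32
```

>>> {"name": "drive_tool", "arguments": {"motion": [[[78,0.9,7.4,0.5,-1],[78,0.9,7.4,0.5,-2],[78,0.9,7.4,0.5,-2.3],[78,0.9,7.4,0.5,-2.3],[78,0.9,7.4,0.5,-2.3],[78,0.9,7.4,0.5,-2.3],[78,0.9,7.4,0.5,-2.3],[78,0.9,7.4,0.5,-2.3],[78,0.9,7.4,0.5,-2.3],[78,0.9,7.4,0.5,-2.3]]]}}

```text
t: 22.65
tcp_pos: [0.6693, 0.0959, 0.0841]
tool_rot: [0.966, 0.258, -0.0, -0.0]
force: [-0.1, 0.1, 0.1]
finger_gap: 0.914
gripper_force: 0.0
```

```bash
python3 go.py "(674,95.5,-36,30)"; python3 - <<'E'
from h import *
# dish top rim check: left/right of rim in the first top picture
C=lambda p:np.array(p)/3.+[195,155]-1/3
for p in((180,122),(276,122),(228,74),(228,171)): print(ray("top",C(p),.019)[0].round(4))
E
```

```text
t22.65 tcp [669.3  95.9  84.1] psi 29.9 gap 78.1 grip 0.0 tilt 0.01
(674, 95.5, -36, 30) -> [0.13 0.09 4.  ] yaw -0.01
[0.6747 0.1255 0.019 ]
[0.6752 0.0674 0.019 ]
[0.7047 0.0972 0.019 ]
[0.6448 0.0957 0.019 ]
```

>>> {"name": "drive_tool", "arguments": {"motion": [[[78,0.15,0.07,1.2,0],[78,0.15,0.07,2.4,0],[78,0.15,0.07,3.4,0],[78,0.15,0.07,3.95,0],[78,0.15,0.07,3.95,0],[56,0.15,0.07,3.95,0],[56,0.15,0.07,3.95,0],[56,0.15,0.07,3.95,0],[56,0.15,0.07,3.95,0],[56,0.15,0.07,3.95,0]]]}}

```text
t: 23.65
tcp_pos: [0.676, 0.0947, -0.0328]
tool_rot: [0.966, 0.257, 0.001, 0.0]
force: [-0.8, -0.4, 5.4]
finger_gap: 0.687
gripper_force: 27.6
```

>>> {"name": "drive_tool", "arguments": {"motion": [[[56,0,0,0,0],[56,0,0,0,0],[56,0,0,-0.5,0],[56,0,0,-1.5,0],[56,0,0,-3,0],[56,0,0,-4,-1],[56,0,0,-4,-2],[56,0,0,-4,-3],[56,0,0,-4,-3],[56,0,0,-4,-3]]]}}

```text
t: 24.65
tcp_pos: [0.6744, 0.0947, 0.0858]
tool_rot: [0.892, 0.451, -0.0, -0.0]
force: [-0.4, -0.1, -0.2]
finger_gap: 0.69
gripper_force: 27.1
```

```bash
python3 go.py "(509.8,-308.1,85,54)"
```

```text
t24.65 tcp [674.4  94.7  85.8] psi 53.7 gap 58.9 grip 27.1 tilt 0.01
(509.8, -308.1, 85, 54) -> [-14.07   3.54   0.03] yaw -0.04
```

>>> {"name": "drive_tool", "arguments": {"motion": [[[56,-14.05,3.55,0,0],[56,-14.05,3.55,0,0],[56,-14.05,3.55,0,0],[56,-14.05,3.55,0,0],[56,-14.05,3.55,0,0],[56,-14.05,3.55,0,0],[56,-14.05,3.55,0,0],[56,-14.05,3.55,0,0],[56,-14.05,3.55,0,0],[56,-14.05,3.55,0,0]]]}}

```text
t: 25.65
tcp_pos: [0.5106, -0.3137, 0.0855]
tool_rot: [0.894, 0.449, -0.0, 0.001]
force: [0.4, 0.2, 0.5]
finger_gap: 0.687
gripper_force: 27.1
```

>>> {"name": "drive_tool", "arguments": {"motion": [[[56,0,0,0,0],[56,0,0,0,0],[56,0,0,0,0],[56,0,0,0,0],[56,0,0,0,0]]]}}

```text
t: 26.15
tcp_pos: [0.5123, -0.3074, 0.0855]
tool_rot: [0.891, 0.453, -0.0, -0.0]
force: [-0.7, 0.1, -1.0]
finger_gap: 0.69
gripper_force: 27.1
```

```bash
python3 go.py "(509.8,-308.1,-29.5,54)"
```

```text
t26.15 tcp [ 512.3 -307.4   85.5] psi 53.9 gap 59.0 grip 27.1 tilt 0.01
(509.8, -308.1, -29.5, 54) -> [-0.07 -0.05  3.83] yaw -0.01
```

>>> {"name": "drive_tool", "arguments": {"motion": [[[56,-0.07,-0.05,1.2,0],[56,-0.07,-0.05,2.4,0],[56,-0.07,-0.05,3.2,0],[56,-0.07,-0.05,3.6,0],[56,-0.07,-0.05,3.83,0],[56,-0.07,-0.05,3.83,0],[56,-0.07,-0.05,3.83,0],[56,-0.07,-0.05,3.83,0]]]}}

```text
t: 26.95
tcp_pos: [0.5102, -0.3097, -0.0285]
tool_rot: [0.892, 0.453, 0.0, 0.001]
force: [0.0, -0.1, 0.2]
finger_gap: 0.688
gripper_force: 28.3
```

>>> {"name": "drive_tool", "arguments": {"motion": [[[70,0,0,0,0],[70,0,0,0,0],[70,0,0,0,0],[70,0,0,-0.3,0],[70,0,0,-1,0],[70,0,0,-2,0],[70,0,0,-3.2,0],[70,0,0,-4,0],[70,0,0,-4,0]]]}}

```text
t: 27.85
tcp_pos: [0.5119, -0.3112, 0.0952]
tool_rot: [0.892, 0.453, 0.002, 0.004]
force: [1.3, -0.5, -0.4]
finger_gap: 0.823
gripper_force: 0.0
```

```bash
python3 go.py "(583.6,-16.4,90,54)"; python3 - <<'E'
from h import *
C=lambda p:np.array(p)/3.+[195,155]-1/3
for p in((376.5,267),(451.5,267),(414,228.5),(414,307)): print(ray("top",C(p),.049)[0].round(4))
E
```

```text
t27.85 tcp [ 511.9 -311.2   95.2] psi 53.8 gap 70.3 grip 0.0 tilt 0.51
(583.6, -16.4, 90, 54) -> [ 9.34 -3.87  0.13] yaw -0.02
[0.5835 0.0051 0.049 ]
[ 0.5839 -0.0383  0.049 ]
[ 0.6063 -0.0164  0.049 ]
[ 0.5604 -0.0168  0.049 ]
```

>>> {"name": "drive_tool", "arguments": {"motion": [[[70,9.35,-3.85,0,0],[70,9.35,-3.85,0,0],[70,9.35,-3.85,0,0],[70,9.35,-3.85,0,0],[70,9.35,-3.85,0,0],[70,9.35,-3.85,0,0],[70,9.35,-3.85,0,0],[70,9.35,-3.85,0,0],[70,9.35,-3.85,0,0],[70,9.35,-3.85,0,0]]]}}

```text
t: 28.85
tcp_pos: [0.5814, -0.0162, 0.0904]
tool_rot: [0.892, 0.452, -0.0, -0.0]
force: [-0.1, -0.9, 0.6]
finger_gap: 0.818
gripper_force: 0.0
```

```bash
python3 go.py "(583.5,-16.6,-21,54)"
```

```text
t28.85 tcp [581.4 -16.2  90.4] psi 53.7 gap 69.9 grip 0.0 tilt 0.03
(583.5, -16.6, -21, 54) -> [0.03 0.06 3.71] yaw -0.04
```

>>> {"name": "drive_tool", "arguments": {"motion": [[[70,0.03,0.06,1.2,0],[70,0.03,0.06,2.4,0],[70,0.03,0.06,3.3,0],[70,0.03,0.06,3.7,0],[70,0.03,0.06,3.7,0],[42,0.03,0.06,3.7,0],[42,0.03,0.06,3.7,0],[42,0.03,0.06,3.7,0],[42,0.03,0.06,3.7,0],[42,0.03,0.06,3.7,0]]]}}

```text
t: 29.85
tcp_pos: [0.5851, -0.0153, -0.0189]
tool_rot: [0.892, 0.453, 0.001, 0.001]
force: [-0.1, -0.6, 6.4]
finger_gap: 0.527
gripper_force: 26.0
```

>>> {"name": "drive_tool", "arguments": {"motion": [[[42,0,0,0,0],[42,0,0,0,0],[42,0,0,-0.5,0],[42,0,0,-1.5,0],[42,0,0,-3,0],[42,0,0,-4,0],[42,0,0,-4,0],[42,0,0,-4,0]]]}}

```text
t: 30.65
tcp_pos: [0.5838, -0.0147, 0.1009]
tool_rot: [0.892, 0.453, 0.001, 0.0]
force: [-1.1, -0.8, -0.3]
finger_gap: 0.527
gripper_force: 25.8
```

```bash
python3 go.py "(556.1,-244.2,98,54)"
```

```text
t30.65 tcp [583.8 -14.7 100.9] psi 53.8 gap 45.0 grip 25.8 tilt 0.09
(556.1, -244.2, 98, 54) -> [-6.72  3.77  0.1 ] yaw -0.02
```

>>> {"name": "drive_tool", "arguments": {"motion": [[[42,-6.7,3.75,0,0],[42,-6.7,3.75,0,0],[42,-6.7,3.75,0,0],[42,-6.7,3.75,0,0],[42,-6.7,3.75,0,0],[42,-6.7,3.75,0,0],[42,-6.7,3.75,0,0],[42,-6.7,3.75,0,0],[42,-6.7,3.75,0,0],[42,-6.7,3.75,0,0]]]}}

```text
t: 31.65
tcp_pos: [0.556, -0.242, 0.0994]
tool_rot: [0.891, 0.454, -0.0, -0.0]
force: [0.2, 0.5, -0.3]
finger_gap: 0.526
gripper_force: 25.9
```

```bash
python3 go.py "(556.1,-244.2,-15,54)"
```

```text
t31.65 tcp [ 556.  -242.    99.4] psi 53.9 gap 44.9 grip 25.9 tilt 0.05
(556.1, -244.2, -15, 54) -> [-0.06  0.05  3.81] yaw -0.01
```

>>> {"name": "drive_tool", "arguments": {"motion": [[[42,-0.06,0.05,1.2,0],[42,-0.06,0.05,2.4,0],[42,-0.06,0.05,3.2,0],[42,-0.06,0.05,3.6,0],[42,-0.06,0.05,3.83,0],[42,-0.06,0.05,3.83,0],[42,-0.06,0.05,3.83,0],[42,-0.06,0.05,3.83,0]]]}}

```text
t: 32.45
tcp_pos: [0.557, -0.2463, -0.0143]
tool_rot: [0.892, 0.453, 0.001, 0.001]
force: [-0.1, -0.3, -0.8]
finger_gap: 0.528
gripper_force: 26.2
```

>>> {"name": "drive_tool", "arguments": {"motion": [[[58,0,0,0,0],[58,0,0,0,0],[58,0,0,0,0],[58,0,0,-0.3,0],[58,0,0,-1,0],[58,0,0,-2,0],[58,0,0,-3.2,0],[58,0,0,-4,0],[58,0,0,-4,0]]]}}

```text
t: 33.35
tcp_pos: [0.5588, -0.2477, 0.1094]
tool_rot: [0.892, 0.453, 0.002, 0.004]
force: [-0.3, -0.1, 0.3]
finger_gap: 0.679
gripper_force: 0.0
```

>>> {"name": "drive_tool", "arguments": {"motion": [[[58,-5,5,-1,0],[58,-5,5,-1,0],[58,-5,5,-1,0],[58,-5,5,-1,0],[58,-5,5,-1,0],[58,-5,5,-1,0],[58,-5,5,-1,0],[58,-5,5,-1,0]]]}}

```text
t: 34.15
tcp_pos: [0.5881, -0.453, 0.1337]
tool_rot: [0.891, 0.453, -0.0, -0.002]
force: [0.2, 0.5, -0.8]
finger_gap: 0.68
gripper_force: 0.0
```

```bash
python3 go.py; python3 - <<'E'
from h import *
im=manip.snapshot("top")[:,:,::-1]; cv2.imwrite("pics/t5.png",im)
im=manip.snapshot("side")[:,:,::-1]; cv2.imwrite("pics/s5.png",im)
E
```

```text
t34.15 tcp [ 588.1 -453.   133.7] psi 53.9 gap 58.1 grip 0.0 tilt 0.19
```

View pics/t5.png

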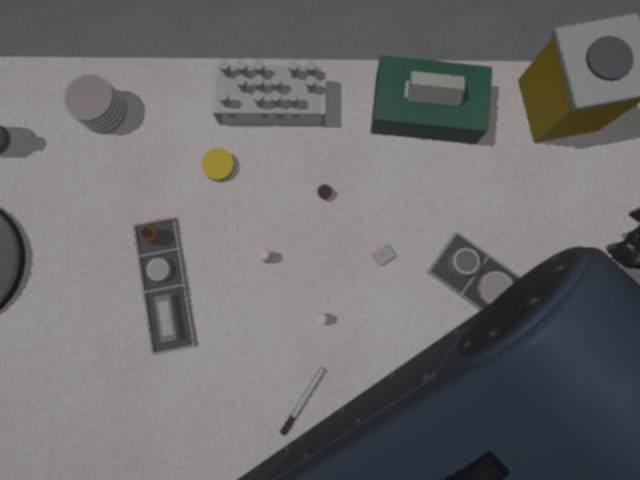

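View pics/s5.png

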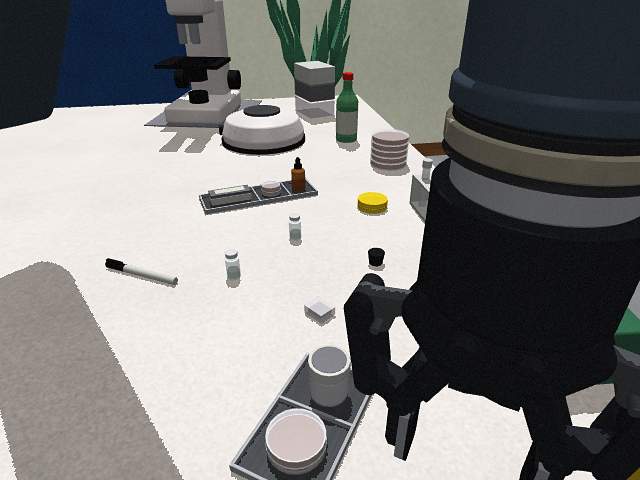

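All five items are placed upright: top view shows the dropper (150,235), small dish (158,270), slide box (165,320), jar (466,262) and large dish (495,288). The vials are unmoved at (265,256) and (322,319). One numeric check before handing in.

```bash
python3 - <<'E'
from h import *
t3=((512.6+0,287.4),180+11.6); t2=((530.3,-279.8),54)
for n,uv,z,(c,a) in(("drop",(149,234),.054,t3),("small",(158,270),.024,t3),("mail",(165.5,320),.026,t3),("jar",(466,262),.054,t2),("large",(495.5,287.5),.024,t2)):
    w=ray("top",uv,z)[0,:2]*1000-c; a=np.radians(a); print(n,(w@np.array([[np.cos(a),-np.sin(a)],[np.sin(a),np.cos(a)]])).round(1))
E
```

```text
drop [-85.5   2.5]
small [-24.7  -0. ]
mail [64.6  0.5]
jar [41.1  1. ]
large [-30.6   0.5]
```

```bash
python3 -c "
from station import manip
print(manip.sign_off())"
```

```text
the job is handed in; nothing more can be done
None
```

I handed the job in at about 34 s of the 115 s allowed: all five items measured inside their tray limits, upright and let go, and both vials stood where they started; no verdict came back.

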